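# Pack the bobbins against the tray's follower

### The job

Pick up the straightedge by its grip block, stand it across the tray behind all six small bobbins, and use it to sweep them together up the tray as one close, upright group that pushes the sliding follower fully home against the end wall; keep a steady push of about 12 N on it there for a good second, never over 25 N. Then lift the straightedge out of the tray and leave it standing upright on the bench; touch the bobbins and the follower with nothing but the straightedge, and leave the thimble and everything else where it is.

Things in the scene. Friction and masses are not known exactly. Their poses are not given: they have to be found in the camera images.
- tray: shallow open plywood tray fixed to the bench: outside 166 x 300 mm, 24 mm high, floor 5 mm thick (inside 154 mm along its x, 288 mm along its y). Origin: centre of its underside, on the bench top; z up. Its +y points along its length towards the end with the follower, +x across it.
- follower_face (a point): mid-width point on the front face (looking to the tray's -y, to the bobbins) of the follower, an aluminium bar 150 mm wide, 12 mm thick, 17 mm high that spans the tray's +y end and slides along the tray's y, two thin steel rods behind it; 15 mm above the bench top; axes as the tray's. Fully home, its back lies on the end wall and this point is at y = +132 mm in the tray's frame.
- follower: the same follower bar (origin 9 mm below that point). It starts 18 to 30 mm short of home, drags evenly with about 5 N, stays where it is left and stops dead when home. It and the bobbins stand 25 N of pressing at most
- straightedge_grip (a point): the straightedge: an aluminium bar 140 mm long (its x), 16 mm thick (its y), 30 mm high, standing on edge on the bench, with a wooden grip block (54 mm along x, 16 mm thick, 44 mm high) on top of its middle; 0.16 kg, the same both ways round. The point is the centre of the grip block, 52 mm above the bar's bottom edge and 22 mm above the bar's top; z up.
- bobbin0_center (a point): one of six dark wooden bobbins, 22 mm across (three are 28, three 22), 20 mm high, 14 to 42 g, standing upright loose on the tray floor between the follower and the middle of the tray; the point is its centre, half-way up
- bobbin1_center (a point): one of six dark wooden bobbins, 28 mm across (three are 28, three 22), 20 mm high, 14 to 42 g, standing upright loose on the tray floor between the follower and the middle of the tray; the point is its centre, half-way up
- bobbin2_center (a point): one of six dark wooden bobbins, 22 mm across (three are 28, three 22), 20 mm high, 14 to 42 g, standing upright loose on the tray floor between the follower and the middle of the tray; the point is its centre, half-way up
- bobbin3_center (a point): one of six dark wooden bobbins, 28 mm across (three are 28, three 22), 20 mm high, 14 to 42 g, standing upright loose on the tray floor between the follower and the middle of the tray; the point is its centre, half-way up
- bobbin4_center (a point): one of six dark wooden bobbins, 22 mm across (three are 28, three 22), 20 mm high, 14 to 42 g, standing upright loose on the tray floor between the follower and the middle of the tray; the point is its centre, half-way up
- bobbin5_center (a point): one of six dark wooden bobbins, 28 mm across (three are 28, three 22), 20 mm high, 14 to 42 g, standing upright loose on the tray floor between the follower and the middle of the tray; the point is its centre, half-way up
- thimble: brass thimble, 22 mm across, 20 mm high, standing in the tray close to the end wall away from the follower; not a bobbin, to be left alone (origin: underside)
- pin_jar: glass jar with a metal lid, 50 mm across, 60 mm high, on the bench beside the tray; left alone (origin: underside)
- big_spool: pale wooden spool, 42 mm across, 40 mm high, on the bench beside the tray on the robot's side; left alone (origin: underside)
- tape_reel: white tape reel, 52 mm across, 18 mm high, on the bench; left alone (origin: underside)
- shears: orange-handled shears lying on the bench, 170 mm long, 12 mm high, blades to its +x; left alone (origin: underside)
- brush: brush lying on the bench along its x, about 190 mm long; left alone (origin: underside)
Things that resemble listed ones, but are neither listed nor needed, are in the scene too. There is more than one size of the part that bears straightedge_grip; the job needs the middle-sized. What is shaped like the part that bears bobbin4_center but red is not meant.

How it is judged:
By the outcome, as a careful person would: the job done as asked, in the order asked, and still so for the second after the job is handed in, with the robot touching nothing.
It also fails if it takes over 64 s, if anything falls off the work surface, if the arm or the gripper's body presses on something with over 40 N, if the wrist force passes 120 N, or if a joint passes its speed limit or range.

### The arm

A 6-joint arm with a two-finger parallel gripper is mounted at the origin on the work surface. World frame = base frame: x ahead of the robot, y to its left, z up, the work surface at z = 0. Lengths are in m, angles in rad, forces in N, time in s.
With the tool pointing down it reaches from about 0.225 to 0.875 m from the base axis. Payload 3.4 kg.
Tool frame: the origin (TCP) lies at the very end of the fingers, on their centre line; the grasp point (between the pads) lies 19 mm behind it; z points along the fingers, y is the line along which they close (so a half turn about z gives the same grasp; the last joint's range is limited). The gripper opens to 85 mm and grips with 20 to 120 N. Pads are 22 mm wide; open, the fingers measure 114 mm over their backs; the gripper's body (76 mm by 85 mm) begins 54 mm behind the grasp point. The pads swing forward as they close: fully open they stand 13 mm farther back than shut.
Start: joints at [1.212, 0.276, 1.505, -0, 1.361, -0.121], TCP at [0.135, 0.559, 0.231] pointing down, gripper open.
Joint ranges: [-2.89, 2.89], [-0.75, 2.08], [0.22, 2.7], [-1.18, 4.32], [0.11, 2.71], [-2.7, 2.7]. Speed limits (rad/s): [2.57, 2.57, 3.14, 3.14, 3.14, 3.14].

### API

Orientations are given as a unit quaternion [w, x, y, z].
In Python, from rig import readout, vision, manip gives the robot as it stands.
- The arm moves only by the shell command python3 -m handwheel 'ROWS' [FORCE]. ROWS is JSON, a list of rows, each a list of 3 entries, a list of its own where there are three numbers: the shift along the tool's x, y, z in mm, then the turn, a rotation vector about the tool's x, y, z in units of 6 degrees (1.0 is 6 degrees), then the closure, from -1 (fully open) to 1 (shut), so that 0 is half open. A call has 1 to 20 rows; each row shifts and turns the commanded pose from where the row before left it, along the tool's axes as they then stand; what a row does not reach is not made up. A row lasts 1/8 s, in which the tool goes at most 62.5 mm and 10.7 degrees, less where a joint would pass 70% of its speed; a pose out of reach is approached as far as the arm can. A call is refused whole if a number of a shift passes 62.5 or a number of a turn 1, either way. A call with a gripper value outside its range is refused whole. The fingers move at their own pace and stop on an object; FORCE is the grip in N (left out, the last holds). Time passes only in rows, so rows that do not move let the fingers close. It gives the time, the measured TCP pose, the force, the opening and the grip force at its end, in the units of the state.
- readout.get_state(): the state, without advancing time (a new reading comes with each control period).
- vision.get_image(name): name is "side" or "top"; returns the picture (480x640x3 uint8, blue, green, red); there is no depth.
- vision.camera_params(name): a dict with "intrinsics" (3x3 intrinsics, pixels), "dist" ([k1, k2, p1, p2, k3] as OpenCV has them; the pictures are not rectified), "rvec" (rotation vector, rad) and "tvec" (3), from world to camera coordinates, as OpenCV has them. Camera axes: x right, y down, z forward; pixel columns grow to the right and rows downward; lengths in m; the calibration is good to about 2 mm. A picture is of the moment at which its call begins. camera_params takes no time and is no camera call.
- manip.sign_off(): hands the job in; it is judged then, once.
The state is a dict: "clock": time; "qpos": joint angles; "qd": joint speeds; "effort": joint torques, N m; "position": TCP position; "ee_rot": TCP orientation; "contact_force": force on the tool from outside, world axes, zero at the start; "moment": the same for the moment, N m; "width": finger opening in m; "gripper_force": force on a finger pad.
Only numpy, scipy, OpenCV 4.12 (cv2) and the standard library are available. Lean on these libraries where they do the work, as an engineer would, in place of code of your own. Each camera call takes 0.05 s, during which the arm holds its last target. There are 200 camera calls.

## Working session

There is one attempt and no reset: what is moved stays moved. The work goes in short steps, Python scripts to look and compute and a shell command to move; the robot and the scene stay as the last step left them, time stands still between calls to the robot, and variables do not carry over. Pictures are saved under pics/ and viewed, at most 13 in all, crops included, and the job is handed in when it is done.

```bash
ls; mkdir -p pics
python3 - <<'E'
from rig import readout, vision
import cv2
for n in("top","side"):
    cv2.imwrite(f"pics/{n}0.png",vision.get_image(n)); p=vision.camera_params(n); print(n,p)
print(readout.get_state())
E
```

```text
pics
top {'intrinsics': array([[454.93131669,   0.        , 316.20808665],
       [  0.        , 454.93131669, 240.43441749],
       [  0.        ,   0.        ,   1.        ]]), 'dist': array([-0.06858851,  0.        ,  0.        ,  0.        ,  0.        ]), 'rvec': array([ 2.12710132, -2.16004219,  0.15443541]), 'tvec': array([-0.10997322,  0.45542626,  1.02716662])}
side {'intrinsics': array([[462.7000512 ,   0.        , 316.61926823],
       [  0.        , 462.7000512 , 239.55020361],
       [  0.        ,   0.        ,   1.        ]]), 'dist': array([-0.10175788,  0.        ,  0.        ,  0.        ,  0.        ]), 'rvec': array([ 0.50412627, -2.63319141,  1.3035401 ]), 'tvec': array([0.39015157, 0.22249342, 0.70614286])}
{'clock': 0.1, 'qpos': array([ 1.21204734e+00,  2.76508239e-01,  1.50600621e+00,  1.12824094e-05,
        1.36072850e+00, -1.21030821e-01]), 'qd': array([ 0.00110942, -0.00116365, -0.00360714, -0.0004845 , -0.00012123,
       -0.00017669]), 'effort': array([ 9.11814805e-04, -4.17703700e+01, -2.46401489e+01, -2.03172640e-04,
        6.06825823e-03,  8.00862438e-06]), 'position': array([0.13525222, 0.55837055, 0.23053977]), 'ee_rot': array([-2.01409389e-04,  1.18580552e-01,  9.92944093e-01, -8.00206605e-04]), 'contact_force': array([ 0.20313876, -0.38828537,  0.65894341]), 'moment': array([-0.03544531,  0.01051504, -0.05916986]), 'gripper_force': 0.0, 'width': 0.08538366827145923}
```

View pics/top0.png

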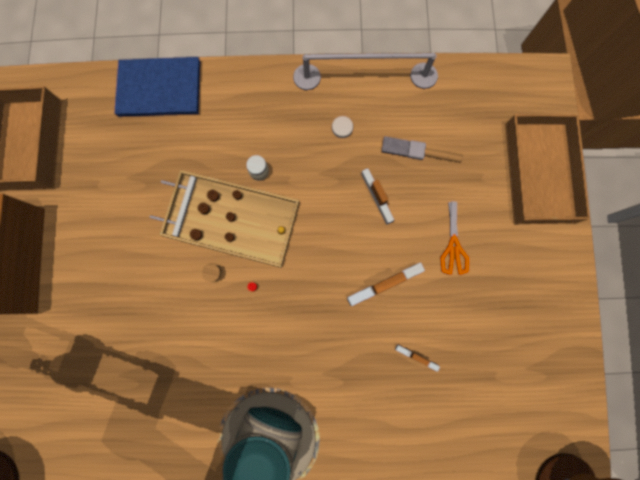

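View pics/side0.png

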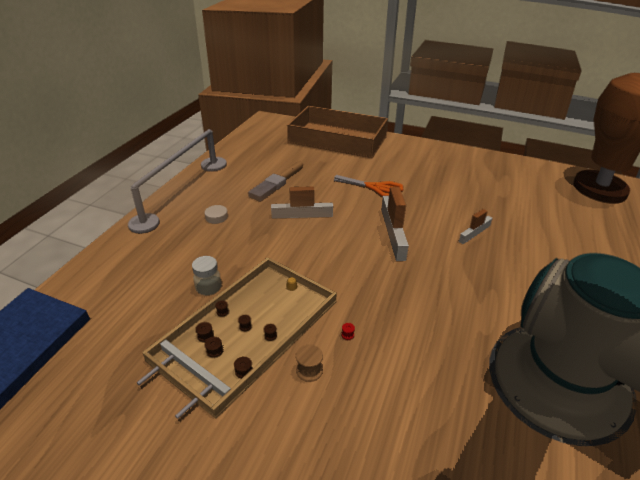

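The top view shows the tray at about px (162–299, 173–265), with its follower at the left end and six dark bobbins between x 196 and 238. The thimble is at (281,230). There are three straightedges, and the middle-sized one is centred at about (378,196). The side view agrees: its middle straightedge is at (302,205) and the tray spans (150–335, 263–400).

```bash
cat > h.py <<'E'
import cv2, numpy as np
from rig import vision, readout
def ray(n,uv):
    p=vision.camera_params(n);R=cv2.Rodrigues(p["rvec"])[0];C=-R.T@p["tvec"]
    u=cv2.undistortPoints(np.array(uv,float).reshape(-1,1,2),p["intrinsics"],p["dist"]).reshape(-1,2)
    return C,np.c_[u,np.ones(len(u))]@R
def onz(n,uv,z):
    C,d=ray(n,uv);return C+d*((z-C[2])/d[:,2])[:,None]
def proj(n,X):
    p=vision.camera_params(n)
    return cv2.projectPoints(np.array(X,float).reshape(-1,1,3),p["rvec"],p["tvec"],p["intrinsics"],p["dist"])[0].reshape(-1,2)
def comps(m,lo=8):
    k,l,s,c=cv2.connectedComponentsWithStats(m.astype(np.uint8))
    return [(l==i,s[i,4],c[i]) for i in range(1,k) if s[i,4]>=lo]
E
python3 - <<'E'
from h import *
im=cv2.imread("pics/top0.png");hsv=cv2.cvtColor(im,cv2.COLOR_BGR2HSV)
H,S,V=[hsv[...,i].astype(int) for i in range(3)]
roi=np.zeros(H.shape,bool);roi[165:275,155:305]=1
print("bobbins top z.025")
for m,a,c in comps((V<90)&roi): print(a,c.round(1),onz("top",[c],.020)[0].round(4))
se=np.zeros(H.shape,bool);se[160:230,350:402]=1
al=(S<70)&(V>120)&se
for m,a,c in comps(al):
    r=cv2.minAreaRect(np.argwhere(m)[:,::-1].astype(np.float32));print("al",a,c.round(1),r,onz("top",[c],.03)[0].round(4))
    print(onz("top",cv2.boxPoints(r),.03).round(4).tolist())
fo=(S<70)&(V>120)&roi
for m,a,c in comps(fo,15):
    r=cv2.minAreaRect(np.argwhere(m)[:,::-1].astype(np.float32));print("fol",a,c.round(1),onz("top",cv2.boxPoints(r),.022).round(4).tolist())
print(H[196,378],S[196,378],V[196,378])
a=cv2.resize(im[165:275,150:310],(800,550),interpolation=cv2.INTER_CUBIC)
cv2.imwrite("pics/c1.png",a)
b=cv2.resize(im[155:235,335:435],(800,600)[:1]+(640,),interpolation=cv2.INTER_CUBIC)
cv2.imwrite("pics/c2.png",cv2.resize(b,(750,600)))
E
```

```text
bobbins top z.025
49 [263.6 174.7] [0.6185 0.0078 0.02  ]
8 [181.1 177.9] [0.6145 0.2091 0.02  ]
86 [213.5 195.5] [0.5689 0.1288 0.02  ]
51 [237.4 194.7] [0.5697 0.071  0.02  ]
84 [204.2 208.5] [0.5372 0.1507 0.02  ]
52 [231.  216.6] [0.5163 0.0856 0.02  ]
91 [196.7 234.5] [0.4745 0.1672 0.02  ]
52 [229.8 237. ] [0.4672 0.0877 0.02  ]
14 [220.5 269.9] [0.3892 0.1088 0.02  ]
al 113 [367.8 176.3] ((368.3000183105469, 176.6000213623047), (16.54690170288086, 7.155416965484619), 63.43495178222656) [ 0.6073 -0.2428  0.03  ]
[[0.6212, -0.2278, 0.03], [0.6289, -0.2434, 0.03], [0.592, -0.2599, 0.03], [0.5844, -0.2443, 0.03]]
al 144 [386.6 213. ] ((386.800048828125, 213.10006713867188), (18.782970428466797, 7.602630138397217), 63.43495178222656) [ 0.5171 -0.2841  0.03  ]
[[0.5333, -0.2673, 0.03], [0.5413, -0.2837, 0.03], [0.5004, -0.302, 0.03], [0.4925, -0.2856, 0.03]]
fol 141 [255.5 168.5] [[0.6429, 0.0481, 0.022], [0.6421, 0.0044, 0.022], [0.622, 0.0043, 0.022], [0.6228, 0.0479, 0.022]]
fol 374 [182.7 205.1] [[0.4808, 0.2452, 0.022], [0.6266, 0.205, 0.022], [0.6162, 0.1743, 0.022], [0.471, 0.215, 0.022]]
fol 32 [167.7 182.8] [[0.6043, 0.2585, 0.022], [0.6096, 0.2574, 0.022], [0.6007, 0.2251, 0.022], [0.5955, 0.2262, 0.022]]
fol 19 [158.8 218.4] [[0.5148, 0.2697, 0.022], [0.5194, 0.2687, 0.022], [0.5142, 0.249, 0.022], [0.5096, 0.25, 0.022]]
13 185 80
```

View pics/c1.png

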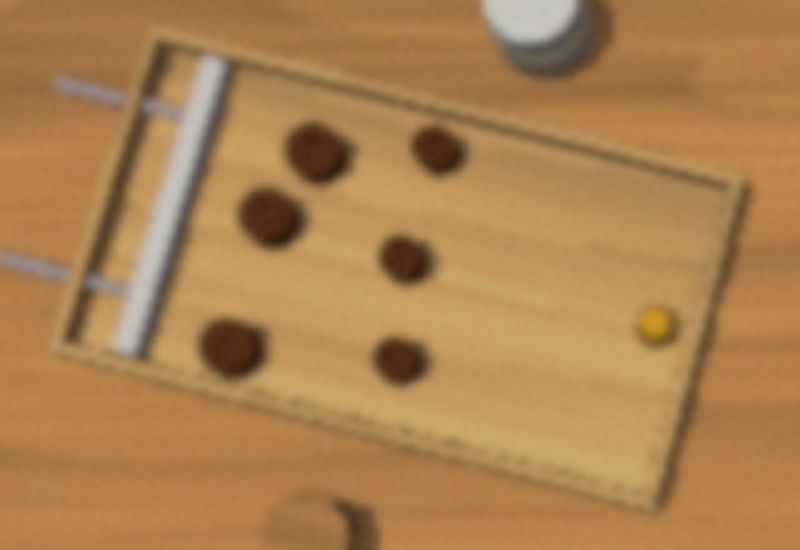

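View pics/c2.png

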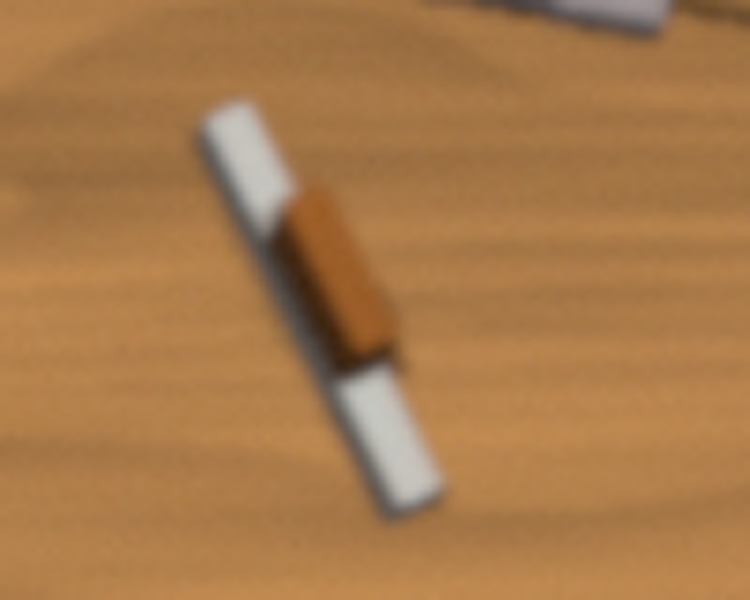

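Run:
```python
from h import *
def full(p,s,o): return (np.array(p,float)+.5)/s-.5+o
t=onz("top",full([(155,32),(748,178),(658,512),(50,348)],5,[150,165]),.024)
print("tray",t.round(4).tolist()); d=lambda a,b:np.linalg.norm(a-b).round(4)
print(d(t[0],t[1]),d(t[1],t[2]),d(t[2],t[3]),d(t[3],t[0]))
c=t.mean(0);y=(t[0]+t[3]-t[1]-t[2])[:2];y/=np.linalg.norm(y);x2=(t[0]+t[1]-t[2]-t[3])[:2];x2/=np.linalg.norm(x2)
print("c",c.round(4),"y ang",np.degrees(np.arctan2(y[1],y[0])),"x alt",np.degrees(np.arctan2(x2[1],x2[0])))
y=np.array([y]);x=np.array([y[0][1],-y[0][0]])
im=cv2.imread("pics/top0.png");V=im.max(2);roi=np.zeros(V.shape,bool);roi[188:242,190:245]=1
for m,a,cc in comps((V<90)&roi,30):
    p=onz("top",[cc],.020)[0][:2]-c[:2];print("bob",a,p.round(4),"tray x,y",(p@x).round(4),(p@y[0]).round(4))
f=onz("top",full([(200,55),(232,62),(142,355),(112,348)],5,[150,165]),.022)[:,:2]-c[:2]
print("fol tray",np.c_[f@x,f@y[0]].round(4).tolist())
for nm,q,z in(("bar",[(205,122),(252,100),(440,486),(395,505)],.03),("grip",[(288,207),(318,185),(398,345),(352,365)],.074)):
    b=onz("top",full(q,7.5,[335,155]),z);v=(b[0]+b[1]-b[2]-b[3]);print(nm,b.mean(0).round(4),"len",np.linalg.norm(v)/2,"w",d(b[0],b[1]),"ang",np.degrees(np.arctan2(v[1],v[0])))
b=np.array([.562,-.2635])
# side check
im=cv2.imread("pics/side0.png");hsv=cv2.cvtColor(im,cv2.COLOR_BGR2HSV)
print("side proj grip base/top",proj("side",[[.562,-.2635,.03],[.562,-.2635,.074]]).round(1), "tray corners",proj("side",t).round(1).tolist())
```

```text
tray [[0.6307, 0.2098, 0.024], [0.5527, -0.0778, 0.024], [0.3937, -0.0343, 0.024], [0.4759, 0.2555, 0.024]]
0.298 0.1649 0.3012 0.1614
c [0.5132 0.0883 0.024 ] y ang 74.49216685780497 x alt -15.87204176116991
bob 86 [0.0557 0.0405] tray x,y 0.0428 0.0539
bob 51 [ 0.0564 -0.0173] tray x,y 0.059 -0.0016
bob 84 [0.024  0.0624] tray x,y 0.0064 0.0665
bob 52 [ 0.003  -0.0026] tray x,y 0.0036 -0.0017
bob 91 [-0.0387  0.0789] tray x,y -0.0584 0.0657
bob 52 [-0.046  -0.0005] tray x,y -0.0442 -0.0128
fol tray [[0.0755, 0.1243], [0.076, 0.108], [-0.0726, 0.1078], [-0.073, 0.1228]]
bar [ 0.5616 -0.2644  0.03  ] len 0.13768985584316631 w 0.0169 ang 23.74043316375551
grip [ 0.5587 -0.2637  0.074 ] len 0.053912729421080635 w 0.0116 ang 21.857397582870014
side proj grip base/top [[300.7 205.3]
 [300.4 188.6]] tray corners [[144.1, 352.1], [268.1, 256.9], [337.0, 292.3], [213.0, 409.3]]
```

```bash
cat >> h.py <<'E'
from scipy.spatial.transform import Rotation as Ro
def go(p,yaw_y=None):
    """mm shift in tool axes to world p; turn units about tool z to bring tool y to angle yaw_y (deg)"""
    s=readout.get_state();R=Ro.from_quat(np.roll(s["ee_rot"],-1))
    M=R.as_matrix();d=M.T@(np.array(p)-s["position"])*1e3;a=np.degrees(np.arctan2(M[1,1],M[0,1]))
    print("t",round(s["clock"],2),"pos",s["position"].round(4),"toolz",M[:,2].round(3),"yaw",a.round(2),"F",s["contact_force"].round(2),"w",s["width"].round(4),"g",round(float(s["gripper_force"]),1))
    print("shift",d.round(1),"turn z",None if yaw_y is None else (-((yaw_y-a+90)%180-90)/6).round(2))
E
python3 -m handwheel '[[[-38,-43.7,5],[0,0,0],-1],[[-38,-43.7,5],[0,0,0],-1],[[-38,-43.7,5],[0,0,0],-1],[[-38,-43.7,5],[0,0,0],-1],[[-38,-43.7,5],[0,0,0],-1],[[-38,-43.7,5],[0,0,0],-1],[[-38,-43.7,5],[0,0,0],-1],[[-38,-43.7,5],[0,0,0],-1],[[-38,-43.7,5],[0,0,0],-1],[[-38,-43.7,5],[0,0,0],-1],[[-38,-43.7,5],[0,0,0],-1],[[-38,-43.7,5],[0,0,0],-1],[[-38,-43.7,5],[0,0,0],-1],[[-38,-43.7,5],[0,0,0],-1],[[-38,-43.7,5],[0,0,0],-1],[[-38,-43.7,5],[0,0,0],-1]]' && python3 -m handwheel '[[[0,0,0],[0,0,-1],-1],[[0,0,0],[0,0,-1],-1],[[0,0,0],[0,0,-1],-1],[[0,0,0],[0,0,-1],-1],[[0,0,0],[0,0,-1],-1],[[0,0,0],[0,0,-1],-1],[[0,0,0],[0,0,-0.2],-1],[[0,0,0],[0,0,0],-1]]' ; python3 -c "
from h import *
go([.561,-.264,.12],113.8)"
```

```text
clock: 2.1
position: [0.5621, -0.2656, 0.1506]
ee_rot: [-0.0, 0.119, 0.993, 0.0]
contact_force: [-0.2, 0.4, -0.2]
width: 0.0855
gripper_force: 0.0
clock: 3.1
position: [0.5615, -0.2638, 0.151]
ee_rot: [-0.0, -0.204, 0.979, 0.0]
contact_force: [-1.0, 0.1, 0.8]
width: 0.0855
gripper_force: 0.0Traceback (most recent call last):
  File "<string>", line 3, in <module>
    go([.561,-.264,.12],113.8)
    ~~^^^^^^^^^^^^^^^^^^^^^^^^
  File "h.py", line 20, in go
    print("t",round(s["clock"],2),"pos",s["position"].round(4),"toolz",M[:,2].round(3),"yaw",a.round(2),"F",s["contact_force"].round(2),"w",s["width"].round(4),"g",round(float(s["gripper_force"]),1))
                                                                                                                                            ^^^^^^^^^^^^^^^^
AttributeError: 'float' object has no attribute 'round'
```

```bash
sed -i 's/s\["width"\].round(4)/round(s["width"],4)/' h.py
python3 -m handwheel '[[[0,0,40],[0,0,0],-1],[[0,0,40],[0,0,0],-1],[[0,0,20],[0,0,0],-1],[[0,0,11],[0,0,0],-1],[[0,0,0],[0,0,0],0.2],[[0,0,0],[0,0,0],0.4],[[0,0,0],[0,0,0],1],[[0,0,0],[0,0,0],1],[[0,0,0],[0,0,0],1],[[0,0,0],[0,0,0],1],[[0,0,0],[0,0,0],1]]' 60
python3 - <<'E'
from h import *
cv2.imwrite("pics/g.png",cv2.resize(vision.get_image("side")[100:340,200:520],(800,600)))
go([.561,-.264,.12],113.8)
E
```

```text
clock: 4.47
position: [0.5623, -0.2643, 0.0412]
ee_rot: [0.001, -0.204, 0.979, -0.001]
contact_force: [-0.5, 0.3, 5.7]
width: 0.0152
gripper_force: 59.6
t 4.53 pos [ 0.5622 -0.2643  0.0412] toolz [ 0.002 -0.001 -1.   ] yaw 113.57 F [0.18 0.34 5.25] w 0.0155 g 59.6
shift [  0.9   0.6 -78.8] turn z -0.04
```

View pics/g.png

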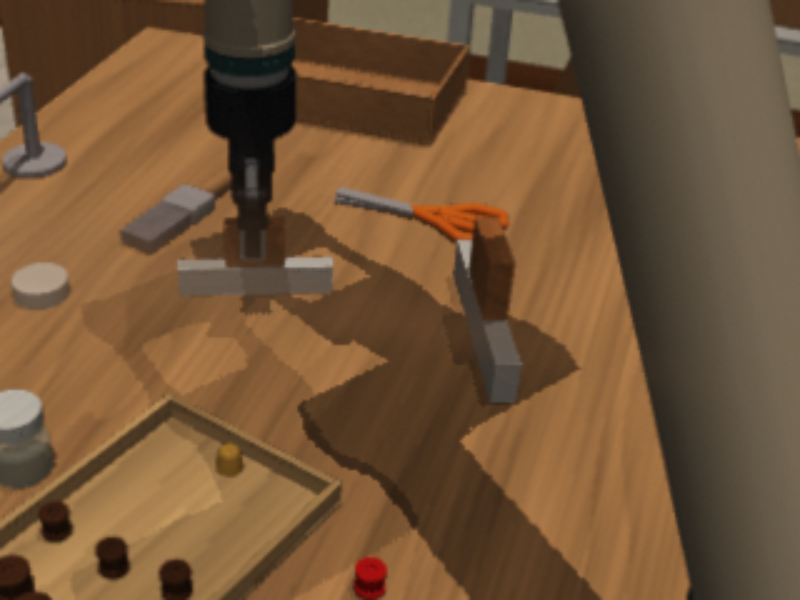

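The gripper holds the grip block in the middle, with the bar still upright on the bench. Next I lift it.

```bash
python3 -m handwheel '[[[0,0,-10],[0,0,0],1],[[0,0,-30],[0,0,0],1],[[0,0,-40],[0,0,0],1],[[0,0,-40],[0,0,0],1],[[0,0,0],[0,0,1],1],[[0,0,0],[0,0,1],1],[[0,0,0],[0,0,1],1],[[0,0,0],[0,0,1],1],[[0,0,0],[0,0,1],1],[[0,0,0],[0,0,1],1],[[0,0,0],[0,0,0.5],1],[[0,0,0],[0,0,0],1]]'
python3 - <<'E'
from h import *
go([.4971,.0305,.12],74.4)
E
```

```text
clock: 6.02
position: [0.5612, -0.2636, 0.16]
ee_rot: [-0.001, 0.134, 0.991, 0.0]
contact_force: [0.0, -0.8, -2.3]
width: 0.0152
gripper_force: 58.7
t 6.03 pos [ 0.5612 -0.2636  0.16  ] toolz [-0.001  0.001 -1.   ] yaw 74.61 F [ 0.01 -0.8  -2.27] w 0.0152 g 58.7
shift [139.8 266.5  40.3] turn z 0.04
```

```bash
python3 -m handwheel '[[[23.3,44.4,0],[0,0,0],1],[[23.3,44.4,0],[0,0,0],1],[[23.3,44.4,0],[0,0,0],1],[[23.3,44.4,5],[0,0,0],1],[[23.3,44.4,20],[0,0,0],1],[[23.3,44.4,30],[0,0,0],1],[[0,0,20],[0,0,0],1],[[0,0,0],[0,0,0],1],[[0,0,0],[0,0,0],1]]'
python3 - <<'E'
from h import *
im=vision.get_image("side");cv2.imwrite("pics/s1f.png",im);cv2.imwrite("pics/s1.png",cv2.resize(im[220:420,110:376],(800,600),interpolation=cv2.INTER_CUBIC))
cv2.imwrite("pics/t1f.png",vision.get_image("top"))
go([.4971,.0305,.12],74.4)
E
```

```text
clock: 7.15
position: [0.4986, 0.0297, 0.086]
ee_rot: [0.001, 0.134, 0.991, 0.0]
contact_force: [0.9, 0.5, -1.9]
width: 0.0154
gripper_force: 59.1
t 7.25 pos [0.4989 0.0294 0.0863] toolz [ 0.002 -0.    -1.   ] yaw 74.53 F [ 0.    0.41 -1.23] w 0.0156 g 59.1
shift [  1.9   0.6 -33.7] turn z 0.02
```

View pics/s1.png

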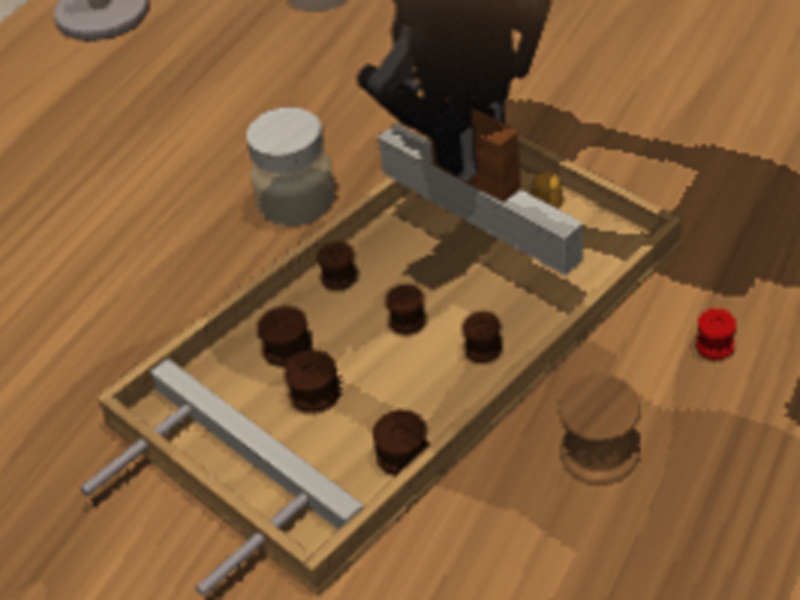

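Run:
```python
from h import *
f=lambda q:(np.array(q,float)+.5)/3.004-.5+[110,220]
c=np.array([.5132,.0883]);y=np.array([np.cos(np.radians(74.4)),np.sin(np.radians(74.4))]);x=np.array([y[1],-y[0]])
def show(n,P):
    r=P[:,:2]-c;print(n,np.c_[r@x,r@y].round(4).tolist())
show("tray outer (exp -83/83,150; -83,-150)",onz("side",f([(102,402),(316,574),(682,222)]),.024))
show("bar front top",onz("side",f([(382,146),(572,243)]),.0753))
show("bar front bottom",onz("side",f([(382,172),(570,273)]),.0453))
show("fol front top",onz("side",f([(172,362),(360,507)]),.022))
s=readout.get_state();show("tcp",s["position"][None])
# bobbin tops in side
im=cv2.imread("pics/s1f.png");V=im.max(2);roi=np.zeros(V.shape,bool);roi[295:380,190:280]=1
for m,a,cc in comps((V<85)&roi,40): print(a,cc.round(1));show("b",onz("side",[cc],.015))
```

```text
tray outer (exp -83/83,150; -83,-150) [[0.0789, 0.1508], [-0.0847, 0.1509], [-0.0836, -0.1472]]
bar front top [[0.0612, -0.0483], [-0.0755, -0.0539]]
bar front bottom [[0.0713, -0.0542], [-0.07, -0.0582]]
fol front top [[0.0731, 0.109], [-0.0733, 0.1108]]
tcp [[0.002, -0.0606]]
405 [213.5 308.9]
b [[0.0706, 0.0089]]
347 [261.  304.1]
b [[0.0127, -0.0512]]
182 [244.5 322.7]
b [[0.0048, -0.0012]]
578 [209.  339.5]
b [[0.0252, 0.0616]]
183 [270.1 332.1]
b [[-0.0437, -0.0122]]
223 [263.8 366.3]
b [[-0.0822, 0.0463]]
288 [242.3 366.4]
b [[-0.056, 0.0669]]
```

```bash
python3 -m handwheel '[[[2,0,10],[0,0,0],1],[[0,0,10],[0,0,0],1],[[0,0,8],[0,0,0],1],[[0,0,6],[0,0,0],1],[[0,0,4],[0,0,0],1],[[0,0,0],[0,0,0],1],[[0,0,0],[0,0,0],1]]'
python3 - <<'E'
from h import *
im=vision.get_image("side");cv2.imwrite("pics/s2.png",cv2.resize(im[220:420,110:376],(800,600),interpolation=cv2.INTER_CUBIC))
c=np.array([.5132,.0883]);a=np.radians(74.4);y=np.array([np.cos(a),np.sin(a)])
go(list(c+y*(.0))+[.0475],74.4)
E
```

```text
clock: 8.12
position: [0.496, 0.0307, 0.0475]
ee_rot: [0.0, 0.134, 0.991, 0.0]
contact_force: [0.0, -0.6, -1.2]
width: 0.0152
gripper_force: 59.2
t 8.18 pos [0.496  0.0306 0.0475] toolz [ 0.001  0.    -1.   ] yaw 74.57 F [ 0.14  0.36 -0.46] w 0.0151 g 59.2
shift [-1.2 60.1  0. ] turn z 0.03
```

View pics/s2.png

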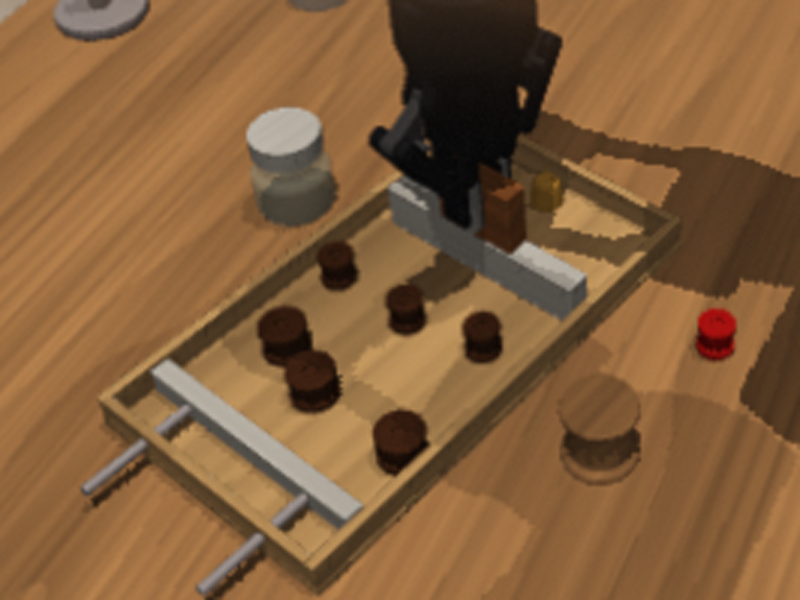

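The bar stands across the tray behind all six bobbins, between the walls, and the thimble at (545,190) is clear behind it. Now I sweep slowly.

```bash
python3 -m handwheel '[[[0,5,0],[0,0,0],1],[[0,5,0],[0,0,0],1],[[0,5,0],[0,0,0],1],[[0,5,0],[0,0,0],1],[[0,4,0],[0,0,0],1],[[0,3,0],[0,0,0],1],[[0,3,0],[0,0,0],1],[[0,4,0],[0,0,0],1],[[0,4,0],[0,0,0],1],[[0,4,0],[0,0,0],1],[[0,4,0],[0,0,0],1],[[0,4,0],[0,0,0],1],[[0,4,0],[0,0,0],1],[[0,4,0],[0,0,0],1],[[0,4,0],[0,0,0],1],[[0,4,0],[0,0,0],1],[[0,4,0],[0,0,0],1],[[0,4,0],[0,0,0],1],[[0,4,0],[0,0,0],1],[[0,4,0],[0,0,0],1]]'; python3 -m handwheel '[[[0,4,0],[0,0,0],1],[[0,4,0],[0,0,0],1],[[0,4,0],[0,0,0],1],[[0,4,0],[0,0,0],1],[[0,3,0],[0,0,0],1],[[0,0,0],[0,0,0],1]]'
python3 - <<'E'
from h import *
im=vision.get_image("side");cv2.imwrite("pics/s3.png",cv2.resize(im[220:420,110:376],(800,600),interpolation=cv2.INTER_CUBIC))
c=np.array([.5132,.0883]);a=np.radians(74.4);y=np.array([np.cos(a),np.sin(a)])
go(list(c+y*(.05))+[.0475],74.4)
E
```

```text
clock: 10.68
position: [0.5177, 0.1099, 0.0473]
ee_rot: [0.0, 0.134, 0.991, 0.0]
contact_force: [-0.1, -0.3, -1.8]
width: 0.0152
gripper_force: 59.2
clock: 11.42
position: [0.5228, 0.1284, 0.0473]
ee_rot: [0.0, 0.134, 0.991, 0.0]
contact_force: [-0.9, 0.3, -1.3]
width: 0.0154
gripper_force: 59.1
t 11.47 pos [0.5227 0.1283 0.0473] toolz [ 0.  0. -1.] yaw 74.58 F [-0.3  -0.35 -1.25] w 0.0151 g 59.1
shift [-1.6  8.9 -0.2] turn z 0.03
```

View pics/s3.png

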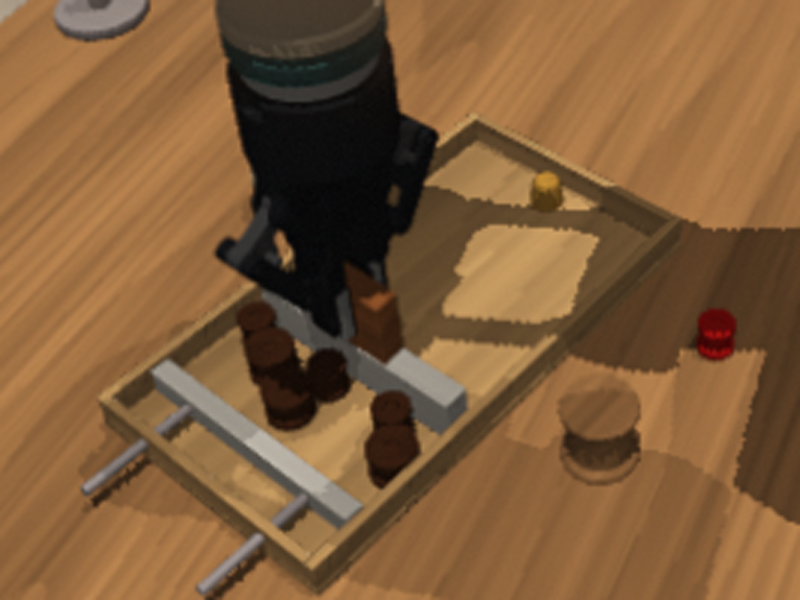

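```bash
python3 -m handwheel '[[[0,3,0],[0,0,0],1],[[0,3,0],[0,0,0],1],[[0,3,0],[0,0,0],1],[[0,2,0],[0,0,0],1],[[0,2,0],[0,0,0],1],[[0,2,0],[0,0,0],1]]'; python3 -m handwheel '[[[0,2,0],[0,0,0],1],[[0,2,0],[0,0,0],1],[[0,2,0],[0,0,0],1]]';python3 -m handwheel '[[[0,1.5,0],[0,0,0],1],[[0,1.5,0],[0,0,0],1]]'
python3 - <<'E'
from h import *
im=vision.get_image("side");cv2.imwrite("pics/s4.png",cv2.resize(im[220:420,110:376],(800,600),interpolation=cv2.INTER_CUBIC))
c=np.array([.5132,.0883]);a=np.radians(74.4);y=np.array([np.cos(a),np.sin(a)])
go(list(c+y*(.074))+[.0475],74.4)
E
```

```text
clock: 12.22
position: [0.5258, 0.1408, 0.0473]
ee_rot: [-0.001, 0.133, 0.991, -0.002]
contact_force: [-2.5, -7.6, 2.1]
width: 0.0154
gripper_force: 59.6
clock: 12.6
position: [0.5267, 0.146, 0.0473]
ee_rot: [-0.001, 0.133, 0.991, -0.002]
contact_force: [-3.2, -7.5, 2.6]
width: 0.015
gripper_force: 59.7
clock: 12.85
position: [0.5275, 0.1488, 0.0473]
ee_rot: [-0.001, 0.133, 0.991, -0.002]
contact_force: [-3.0, -7.6, 2.0]
width: 0.0153
gripper_force: 59.7
t 12.9 pos [0.5275 0.1491 0.0473] toolz [-0.003 -0.004 -1.   ] yaw 74.66 F [-2.91 -7.82  1.92] w 0.0154 g 59.7
shift [-2.6 11.6 -0.3] turn z 0.04
```

View pics/s4.png

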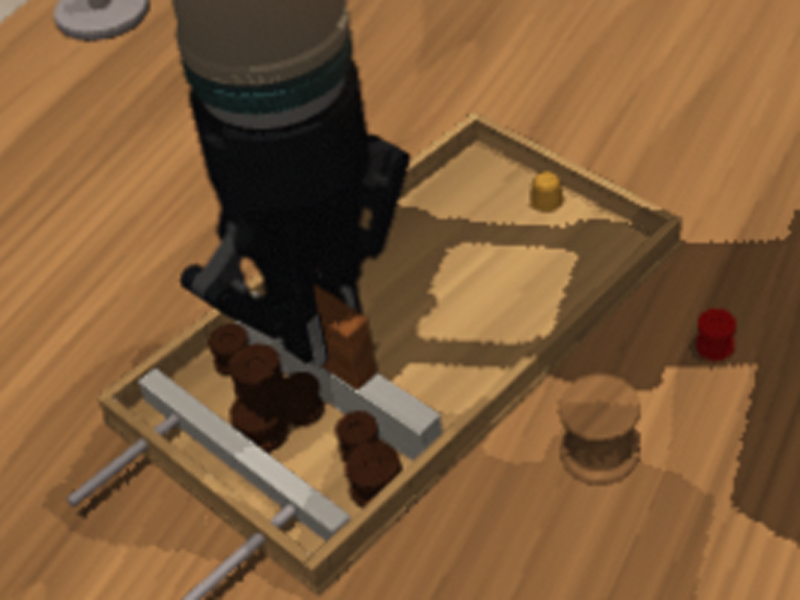

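```bash
python3 - <<'E'
from h import *
f=lambda q:(np.array(q,float)+.5)/3.004-.5+[110,220]
c=np.array([.5132,.0883]);y=np.array([np.cos(np.radians(74.4)),np.sin(np.radians(74.4))]);x=np.array([y[1],-y[0]])
P=onz("side",f([(160,370),(347,517)]),.022)[:,:2]-c;print(P@y)
s=readout.get_state();print((s["position"][:2]-c)@y)
E
python3 -m handwheel '[[[0,1.5,0],[0,0,0],1],[[0,1.5,0],[0,0,0],1],[[0,1.5,0],[0,0,0],1]]'; python3 -m handwheel '[[[0,1.5,0],[0,0,0],1],[[0,1.5,0],[0,0,0],1]]'
```

```text
[0.11666706 0.11883596]
0.06237595854398975
clock: 13.28
position: [0.5286, 0.1531, 0.0473]
ee_rot: [-0.001, 0.133, 0.991, -0.002]
contact_force: [-3.1, -8.4, 2.5]
width: 0.0153
gripper_force: 59.7
clock: 13.52
position: [0.5294, 0.156, 0.0473]
ee_rot: [-0.001, 0.133, 0.991, -0.002]
contact_force: [-3.2, -8.0, 3.0]
width: 0.0153
gripper_force: 59.7
```

```bash
for i in 1 2; do python3 -m handwheel '[[[0,1,0],[0,0,0],1],[[0,0.5,0],[0,0,0],1]]' | grep -E "clock|pos|contact"; done; python3 -m handwheel '[[[0,0.7,0],[0,0,0],1]]'| grep -E "clock|pos|contact"; python3 -m handwheel '[[[0,0.5,0],[0,0,0],1]]'| grep -E "clock|pos|contact"
```

```text
clock: 13.78
position: [0.5298, 0.1575, 0.0473]
contact_force: [-2.7, -7.9, 3.1]
clock: 14.02
position: [0.5302, 0.1589, 0.0473]
contact_force: [-2.9, -7.7, 3.4]
clock: 14.15
position: [0.5304, 0.1596, 0.0473]
contact_force: [-2.3, -7.5, 2.6]
clock: 14.28
position: [0.5305, 0.16, 0.0473]
contact_force: [-3.0, -8.8, 1.6]
```

```bash
for i in 1 2 3; do python3 -m handwheel '[[[0,0.5,0],[0,0,0],1]]' | grep -E "clock|pos|contact"; done
```

```text
clock: 14.4
position: [0.5306, 0.1605, 0.0473]
contact_force: [-2.3, -7.6, 2.2]
clock: 14.52
position: [0.5308, 0.161, 0.0473]
contact_force: [-2.3, -6.8, 3.2]
clock: 14.65
position: [0.5309, 0.1615, 0.0473]
contact_force: [-4.3, -6.9, 1.9]
```

```bash
for i in 1 2 3; do python3 -m handwheel '[[[0,0.5,0],[0,0,0],1]]' | grep -E "clock|pos|contact"; done
```

```text
clock: 14.78
position: [0.531, 0.1619, 0.0473]
contact_force: [-2.5, -7.2, 1.8]
clock: 14.9
position: [0.5312, 0.1624, 0.0473]
contact_force: [-2.3, -8.3, 2.0]
clock: 15.02
position: [0.5313, 0.1629, 0.0473]
contact_force: [-2.2, -7.8, 1.9]
```

```bash
for i in 1 2 3; do python3 -m handwheel '[[[0,0.5,0],[0,0,0],1]]' | grep -E "pos|contact"; done
```

```text
position: [0.5314, 0.1634, 0.0473]
contact_force: [-3.3, -6.7, 1.7]
position: [0.5314, 0.1635, 0.0473]
contact_force: [-2.8, -10.0, 3.9]
position: [0.5314, 0.1636, 0.0473]
contact_force: [-3.9, -10.3, 3.5]
```

```bash
for i in 1 2; do python3 -m handwheel '[[[0,0.5,0],[0,0,0],1]]' | grep -E "pos|contact"; done
```

```text
position: [0.5315, 0.1637, 0.0473]
contact_force: [-2.7, -11.9, 4.0]
position: [0.5315, 0.1638, 0.0473]
contact_force: [-3.4, -12.3, 3.4]
```

```bash
python3 -m handwheel '[[[0,0.2,0],[0,0,0],1],[[0,0,0],[0,0,0],1],[[0,0,0],[0,0,0],1],[[0,0,0],[0,0,0],1]]' | grep -E "clock|pos|contact"; python3 -m handwheel '[[[0,0,0],[0,0,0],1],[[0,0,0],[0,0,0],1],[[0,0,0],[0,0,0],1],[[0,0,0],[0,0,0],1],[[0,0,0],[0,0,0],1],[[0,0,0],[0,0,0],1],[[0,0,0],[0,0,0],1],[[0,0,0],[0,0,0],1]]' | grep -E "clock|pos|contact";python3 - <<'E'
from h import *
im=vision.get_image("side");cv2.imwrite("pics/s5.png",cv2.resize(im[240:420,110:350],(800,600),interpolation=cv2.INTER_CUBIC))
F=[]
for i in range(1): go([.5,.1,.15],74.4)
E
```

```text
clock: 16.15
position: [0.5315, 0.1638, 0.0473]
contact_force: [-3.7, -12.1, 4.0]
clock: 17.15
position: [0.5315, 0.1638, 0.0473]
contact_force: [-3.6, -12.8, 3.1]
t 17.2 pos [0.5315 0.1638 0.0473] toolz [-0.005 -0.008 -1.   ] yaw 74.72 F [ -3.62 -12.63   4.84] w 0.0154 g 60.0
shift [  13.8  -70.7 -102. ] turn z 0.05
```

View pics/s5.png

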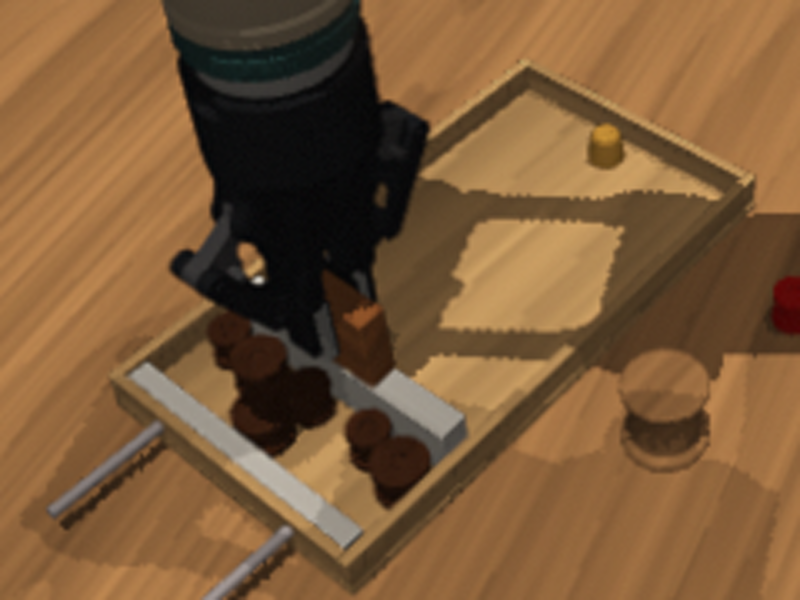

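The follower is home along its whole width, all six bobbins are upright in front of the bar, and the push held at 12.5–13 N for over 1.5 s. Now I back off and lift out.

```bash
python3 -m handwheel '[[[0,-1.5,0],[0,0,0],1],[[0,-2,0],[0,0,0],1],[[0,-3,0],[0,0,0],1],[[0,-4,0],[0,0,0],1],[[0,-6,0],[0,0,0],1],[[0,-6,0],[0,0,0],1],[[0,-3,0],[0,0,0],1],[[0,0,0],[0,0,0],1],[[0,0,-5],[0,0,0],1],[[0,0,-15],[0,0,0],1],[[0,0,-30],[0,0,0],1],[[0,0,-40],[0,0,0],1],[[0,0,-30],[0,0,0],1],[[0,0,0],[0,0,0],1]]'
python3 - <<'E'
from h import *
go([.50,-.165,.07],74.4)
E
```

```text
clock: 18.95
position: [0.529, 0.1438, 0.1708]
ee_rot: [0.004, 0.134, 0.991, 0.001]
contact_force: [0.1, 0.1, -2.1]
width: 0.0149
gripper_force: 59.5
t 18.95 pos [0.529  0.1438 0.1708] toolz [ 0.008  0.001 -1.   ] yaw 74.59 F [ 0.13  0.12 -2.14] w 0.0149 g 59.5
shift [ -53.4 -305.7  100.2] turn z 0.03
```

```bash
python3 -m handwheel '[[[-9,-51,0],[0,0,0],1],[[-9,-51,0],[0,0,0],1],[[-9,-51,0],[0,0,0],1],[[-9,-51,0],[0,0,0],1],[[-9,-51,0],[0,0,0],1],[[-9,-51,0],[0,0,0],1],[[0,0,0],[0,0,0],1],[[0,0,40],[0,0,0],1],[[0,0,40],[0,0,0],1],[[0,0,20],[0,0,0],1],[[0,0,0],[0,0,0],1],[[0,0,0],[0,0,0],1]]'
python3 - <<'E'
from h import *
im=vision.get_image("side");cv2.imwrite("pics/s6.png",cv2.resize(im[140:440,100:500],(800,600),interpolation=cv2.INTER_CUBIC))
go([.50,-.165,.0425],74.4)
E
```

```text
clock: 20.45
position: [0.4981, -0.1655, 0.0677]
ee_rot: [0.0, 0.134, 0.991, 0.0]
contact_force: [-0.3, -0.6, -0.9]
width: 0.0154
gripper_force: 59.8
t 20.5 pos [ 0.4984 -0.1659  0.0682] toolz [ 0.002 -0.001 -1.   ] yaw 74.6 F [-0.14 -0.48 -2.14] w 0.0154 g 59.8
shift [-1.3  1.3 25.7] turn z 0.03
```

View pics/s6.png

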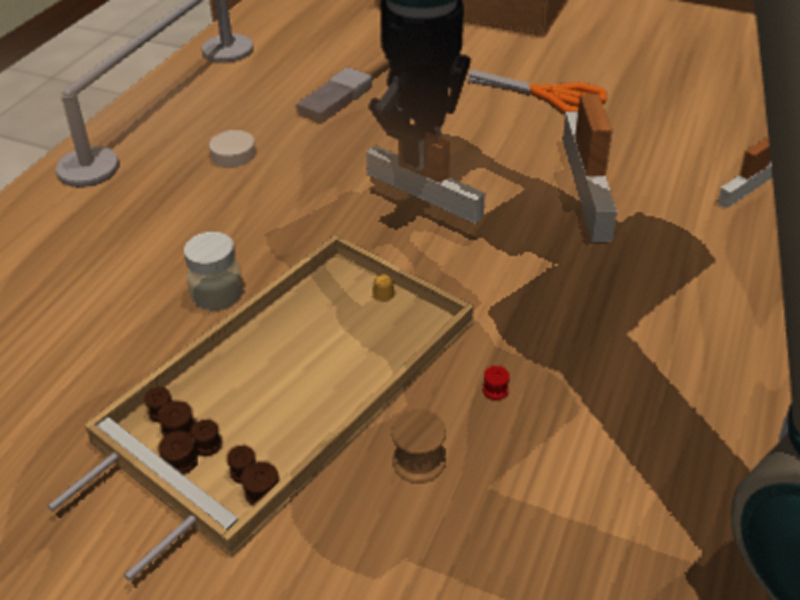

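All six bobbins are upright, grouped in front of the follower, which stays home. The bar hangs over clear bench, so I lower it.

```bash
python3 -m handwheel '[[[0,0,10],[0,0,0],1],[[0,0,9],[0,0,0],1],[[0,0,5],[0,0,0],1],[[0,0,1.5],[0,0,0],1],[[0,0,0],[0,0,0],1],[[0,0,0],[0,0,0],1]]' | grep -E "pos|contact"; python3 -m handwheel '[[[0,0,0.8],[0,0,0],1],[[0,0,0],[0,0,0],1]]'| grep -E "pos|contact"; python3 -m handwheel '[[[0,0,0.6],[0,0,0],1],[[0,0,0],[0,0,0],1]]'| grep -E "pos|contact"
```

```text
position: [0.4978, -0.1661, 0.0419]
contact_force: [-0.2, -0.8, -1.2]
position: [0.4978, -0.1661, 0.0412]
contact_force: [0.0, 0.5, 0.4]
position: [0.4978, -0.1661, 0.0412]
contact_force: [-0.9, 1.1, 5.5]
```

```bash
python3 -m handwheel '[[[0,0,-0.5],[0,0,0],1],[[0,0,0],[0,0,0],0.5],[[0,0,0],[0,0,0],0.3],[[0,0,0],[0,0,0],0],[[0,0,0],[0,0,0],-0.3],[[0,0,0],[0,0,0],-0.3],[[0,0,-10],[0,0,0],-0.3],[[0,0,-30],[0,0,0],-0.3],[[0,0,-40],[0,0,0],-0.3],[[0,0,-50],[0,0,0],-0.3],[[0,0,-40],[0,0,0],-0.3],[[0,0,0],[0,0,0],-0.3],[[0,0,0],[0,0,0],-0.3],[[0,0,0],[0,0,0],-0.3]]'
python3 - <<'E'
from h import *
im=vision.get_image("side");cv2.imwrite("pics/s7.png",cv2.resize(im[140:440,100:500],(800,600),interpolation=cv2.INTER_CUBIC))
E
```

```text
clock: 23.5
position: [0.4966, -0.1656, 0.2095]
ee_rot: [-0.001, 0.134, 0.991, 0.001]
contact_force: [-0.5, 0.3, 0.6]
width: 0.0555
gripper_force: 0.0
```

View pics/s7.png

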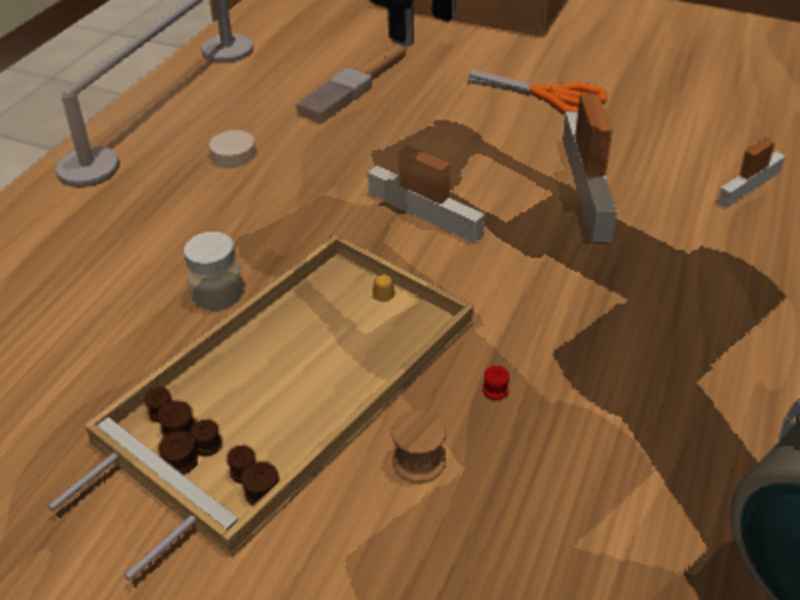

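The straightedge stands upright on the bench at about (425,200). The bobbins and follower are in place, and the thimble and the other things have not moved.

```bash
python3 -c "
from rig import manip
print(manip.sign_off())"
```

```text
the job is handed in; nothing more can be done
None
```

The job is handed in at about 24 s: all six bobbins are upright against the follower, which is fully home after about 1.5 s at 12–13 N, and the straightedge stands on the bench; the two bobbins nearest the robot's side sit a little apart from the other four.

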